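Load the solvent bottles into their holders

TASK

Put each of the four screw-capped lab bottles into the bottle holder made for it: the square bottle in the square holder, and the small, middle and large round bottles in the small, middle and large round holders, each standing upright and flat on the holder's floor. Set the bottles down rather than dropping them, knock nothing over, and leave the open beaker and the conical flask where they stand.

Things in the scene. Friction and masses are not known exactly. Their poses are not given: they have to be found in the camera images.
- bottle_small: Smallest round lab bottle of clear glass with a white writing field and a blue ribbed screw cap, standing upright, loose: body 30 mm in diameter, 72 mm high over all; the cap on top is round, 28 mm in diameter and 24 mm high (from 48 to 72 mm above the foot), with a narrower neck for 6 mm under it; the full width reaches up to 22 mm, sloping in above to the neck; about 40 g. Take it by the cap from above. Origin: centre of its foot, z up.
- bottle_medium: Middle-sized round lab bottle of clear glass with a white writing field and a blue ribbed screw cap, standing upright, loose: body 47 mm in diameter, 92 mm high over all; the cap on top is round, 36 mm in diameter and 24 mm high (from 68 to 92 mm above the foot), with a narrower neck for 6 mm under it; the full width reaches up to 42 mm, sloping in above to the neck; about 90 g. Take it by the cap from above. Origin: centre of its foot, z up.
- bottle_large: Largest round lab bottle of clear glass with a white writing field and a blue ribbed screw cap, standing upright, loose: body 64 mm in diameter, 108 mm high over all; the cap on top is round, 46 mm in diameter and 24 mm high (from 84 to 108 mm above the foot), with a narrower neck for 6 mm under it; the full width reaches up to 58 mm, sloping in above to the neck; about 170 g. Take it by the cap from above. Origin: centre of its foot, z up.
- bottle_square: Square lab bottle of clear glass with a white writing field and a blue ribbed screw cap, standing upright, loose: body 50 mm square seen from above, sides along its x and y axes, 100 mm high over all; the cap on top is round, 36 mm in diameter and 24 mm high (from 76 to 100 mm above the foot), with a narrower neck for 6 mm under it; the full width reaches up to 50 mm, sloping in above to the neck; about 120 g. Take it by the cap from above. Origin: centre of its foot, z up.
- holder_small: Smallest round bottle holder of grey plastic with a black rubber floor, fixed to the bench: recess 46 mm in diameter, 54 mm outside; flat inner floor 5 mm above the bench, rim 4 mm thick, its top 18 mm above the bench. Origin: centre of its underside, on the bench, z up.
- holder_medium: Middle-sized round bottle holder of grey plastic with a black rubber floor, fixed to the bench: recess 63 mm in diameter, 71 mm outside; flat inner floor 5 mm above the bench, rim 4 mm thick, its top 18 mm above the bench. Origin: centre of its underside, on the bench, z up.
- holder_large: Largest round bottle holder of grey plastic with a black rubber floor, fixed to the bench: recess 80 mm in diameter, 88 mm outside; flat inner floor 5 mm above the bench, rim 4 mm thick, its top 18 mm above the bench. Origin: centre of its underside, on the bench, z up.
- holder_square: Square bottle holder of grey plastic with a black rubber floor, fixed to the bench: recess 66 mm square with sides along its x and y axes (the square bottle must be turned to match, any of the four ways round), 74 mm square outside; flat inner floor 5 mm above the bench, rim 4 mm thick, its top 18 mm above the bench. Origin: centre of its underside, on the bench, z up.
- beaker: Open white beaker without a cap, 52 mm in diameter at the rim, 70 mm high, loose; to be left alone. Origin: centre of its foot, z up.
- flask: Conical clear glass flask without a cap, foot 54 mm in diameter, narrow neck 22 mm in diameter, lip 28 mm, 86 mm high, loose; to be left alone. Origin: centre of its foot, z up.

How it is judged (in metres and radians):
At the end, for the whole second after the job is handed in: Each bottle stands in the holder of its own shape and size: within 14 mm of its centre horizontally, its foot on the holder's floor (less than 9 mm above the bench), upright within 0.1 rad, and at rest (under 20 mm/s) (horizontal distance between bottle_small and holder_small below 0.014 m and z of bottle_small in the frame of holder_small below 0.009 m and angle between each of bottle_small, bottle_medium, bottle_large, bottle_square's own z axis and vertical below 0.1 rad and linear speed of each of bottle_small, bottle_medium, bottle_large, bottle_square below 0.02 m/s and horizontal distance between bottle_medium and holder_medium below 0.014 m and z of bottle_medium in the frame of holder_medium below 0.009 m and horizontal distance between bottle_large and holder_large below 0.014 m and z of bottle_large in the frame of holder_large below 0.009 m and horizontal distance between bottle_square and holder_square below 0.014 m and z of bottle_square in the frame of holder_square below 0.009 m); the robot touches nothing.
It fails at once if a bottle was dropped: let go with its foot more than 45 mm above the bench ((height (world z) of bottle_small above 0.045 m and contact force between bottle_small and anything else below 0.01 N) or (height (world z) of bottle_medium above 0.045 m and contact force between bottle_medium and anything else below 0.01 N) or (height (world z) of bottle_large above 0.045 m and contact force between bottle_large and anything else below 0.01 N) or (height (world z) of bottle_square above 0.045 m and contact force between bottle_square and anything else below 0.01 N)).
It fails at once if a bottle was knocked over (tilted more than 45 degrees) (angle between any of bottle_small, bottle_medium, bottle_large, bottle_square's own z axis and vertical above 0.785 rad).
It fails at once if the open beaker or the flask was moved more than 30 mm or tipped more than 30 degrees (distance of any of beaker, flask from where it was at the start of the episode above 0.03 m or angle between any of beaker, flask's own z axis and vertical above 0.52 rad).
It also fails if it takes over 106 s, if anything falls off the work surface, if the arm or the gripper's body presses on something with over 40 N, if the wrist force passes 120 N, or if a joint passes its speed limit or range.

ROBOT

A 6-joint arm with a two-finger parallel gripper is mounted at the origin on the work surface. World frame = base frame: x ahead of the robot, y to its left, z up, the work surface at z = 0. Lengths are in m, angles in degrees, forces in N, time in s.
With the tool pointing down it reaches from about 0.4 to 0.825 m from the base axis. Payload 7 kg.
Tool frame: the origin (TCP) lies at the centre of the arm's flange, where the gripper is bolted on; the fingertips stand 178 mm ahead of it and the grasp point (between the pads) lies 159 mm ahead of it (r.tips_ahead is the z of the fingertips in the tool frame, in m); z points along the fingers, y is the line along which they close (so a half turn about z gives the same grasp; the last joint's range is limited). The gripper opens to 88 mm and grips with 3 to 60 N. Pads are 19 mm wide; open, the fingers measure 130 mm over their backs; the gripper's body (78 mm by 193 mm) begins 47 mm behind the grasp point.
Start: joints at [91.507, 20.546, 0.682, 0, -70.136, -16.507], TCP at [0.175, 0.652, 0.405] pointing down, gripper open.
Joint ranges: [-176.03, 176.03], [-82.01, 121.73], [-58.28, 71.71], [-173.87, 95.51], [-174.79, -0.11], [-173.66, 173.66]. Speed limits (degrees/s): [136.94, 136.94, 172.46, 180, 180, 180].

INTERFACE

Orientations are given as [roll, pitch, yaw] about the fixed x, y, z axes, in that order (R = Rz(yaw) Ry(pitch) Rx(roll)).
In Python, from plant import r gives the robot as it stands. The module is installed in compiled form; this text tells all that it offers.
- The arm moves only by the shell command python3 -m pendant 'ROWS' [FORCE]. ROWS is JSON, a list that holds one entry, the list of rows, each a list of 7 numbers: the shift along the tool's x, y, z in m, then the turn, a rotation vector about the tool's x, y, z in degrees, then the gripper command: -1 is shut, 1 is fully open, values between are in proportion. A call has 1 to 5 rows; each row is the pose to reach, as a shift and turn from the pose commanded when the call began, along the tool's axes at that moment; what a row does not reach only later rows make up. A row lasts 1/10 s, in which the tool goes at most 50 mm and 8.59 degrees, less where a joint would pass 70% of its speed; a pose out of reach is approached as far as the arm can. A call with a gripper value outside its range is refused whole. The fingers move at their own pace and stop on an object; FORCE is the grip in N (left out, the last holds). Time passes only in rows, so rows that repeat a pose let the fingers close. It gives the time, the measured TCP pose, the force, the opening and the grip force at its end, in the units of the state.
- r.get_state(): the state, without advancing time (a new reading comes with each control period).
- r.capture(name): name is "scene" or "top"; returns the picture (400x640x3 uint8, red, green, blue); there is no depth.
- r.camera_params(name): a dict with "fx", "fy", "cx", "cy" (pixels), "dist_coeffs" ([k1, k2, p1, p2, k3] as OpenCV has them; the pictures are not rectified), "R" (3x3) and "t" (3): a world point X has camera coordinates R X + t. Camera axes: x right, y down, z forward; pixel columns grow to the right and rows downward; lengths in m; the calibration is good to about 2 mm. A picture is of the moment at which its call begins. camera_params takes no time and is no camera call.
- r.close_job(): hands the job in; it is judged then, once.
The state is a dict: "time_s": time; "joints": joint angles; "qd": joint speeds; "joint_torque": joint torques, N m; "tcp_pos": TCP position; "eef_rot": TCP orientation; "contact_force": force on the tool from outside, world axes, zero at the start; "moment": the same for the moment, N m; "gripper_width": finger opening in m; "gripper_force": force on a finger pad.
Only numpy, scipy, OpenCV 4.12 (cv2) and the standard library are available. Lean on these libraries where they do the work, as an engineer would, in place of code of your own. Each camera call takes 0.05 s, during which the arm holds its last target. There are 200 camera calls.

## Working session

There is one attempt and no reset: what is moved stays moved. The work goes in short steps, Python scripts to look and compute and a shell command to move; the robot and the scene stay as the last step left them, time stands still between calls to the robot, and variables do not carry over. Pictures are saved under pics/ and viewed, at most 14 in all, crops included, and the job is handed in when it is done.

```bash
mkdir -p pics; python3 - <<'E'
from plant import r
import cv2
for n in("scene","top"):
    im=r.capture(n); cv2.imwrite(f"pics/{n}0.png",im[:,:,::-1]); p=r.camera_params(n); print(n,{k:(v.tolist() if hasattr(v,'tolist') else v) for k,v in p.items()})
print(r.get_state())
E
```

```text
scene {'fx': 503.2060093453068, 'fy': 503.2060093453068, 'cx': 323.4121073192051, 'cy': 193.54723024401866, 'dist_coeffs': [-0.09897978243634238, 0.0, 0.0, 0.0, 0.0], 'R': [[0.21521679453465717, 0.9765342200946616, 0.007915070077900974], [0.7272821932290219, -0.15486505106445436, -0.6686384878024805], [-0.6517225964796761, 0.14965872157316745, -0.7435455092291758]], 't': [-0.13433792611614323, -0.3758980257422791, 1.460787827857669]}
top {'fx': 376.9013198934827, 'fy': 376.9013198934827, 'cx': 321.6026013178243, 'cy': 195.07426351707923, 'dist_coeffs': [0.019804812894771998, 0.0, 0.0, 0.0, 0.0], 'R': [[-0.02249423497737314, -0.9995785133870237, 0.0183522469406399], [-0.9861168974868764, 0.019162944527370045, -0.16494316005187584], [0.1645219556279359, -0.021807731015134217, -0.9861323181928128]], 't': [-0.001948699605105967, 0.5587847656821153, 0.8724822262028431]}
{'time_s': 0.1, 'joints': array([ 9.15063251e+01,  2.05877875e+01,  6.39260889e-01, -1.63612165e-02,
       -7.01343880e+01, -1.65076435e+01]), 'qd': array([ 0.07085799, -0.14794526,  0.13817782,  0.03752502, -0.05955334,
       -0.01085549]), 'joint_torque': array([-2.13966872e-03, -5.84154689e+01,  2.93755049e+01,  7.01559439e+00,
        1.01231327e-02, -5.73057036e-05]), 'tcp_pos': array([0.17467153, 0.65184055, 0.40381715]), 'eef_rot': array([ 1.79916132e+02, -8.81422408e-03, -1.50068829e+01]), 'contact_force': array([-0.07379692, -0.20589911, -0.58551053]), 'moment': array([-0.07807796, -0.04097165,  0.00575532]), 'gripper_force': 0.0, 'gripper_width': 0.08769260925674999}
```

View pics/top0.png

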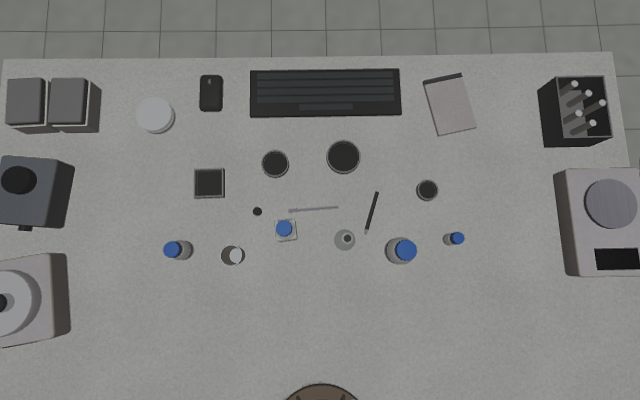

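View pics/scene0.png

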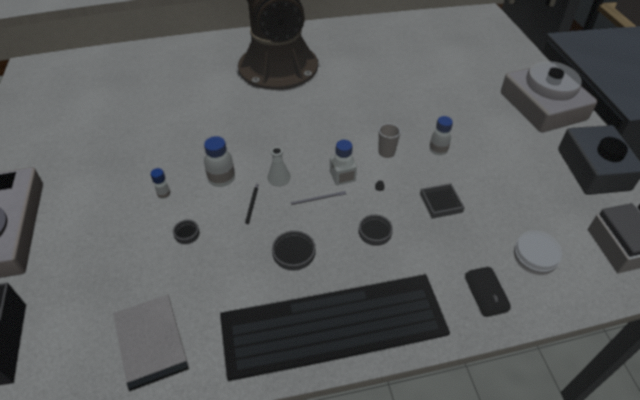

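The top view shows blue caps at (172,250) medium, (285,228) square, (405,250) large and (457,238) small. The holders are at (209,183) square, (275,164) medium, (343,157) large and (428,190) small. The beaker is at (233,255) and the flask at (345,240).

```bash
cat > h.py <<'E'
from plant import r
import cv2,numpy as np
def ray(n,px,z):
    p=r.camera_params(n);K=np.array([[p['fx'],0,p['cx']],[0,p['fy'],p['cy']],[0,0,1]])
    u=cv2.undistortPoints(np.float64(px).reshape(-1,1,2),K,np.float64(p['dist_coeffs'])).reshape(-1,2)
    R=np.array(p['R']);t=np.array(p['t']);c=-R.T@t
    d=np.c_[u,np.ones(len(u))]@R
    return (c+d*((z-c[2])/d[:,2])[:,None])[:,:2]
def pix(n,X):
    p=r.camera_params(n);K=np.array([[p['fx'],0,p['cx']],[0,p['fy'],p['cy']],[0,0,1]])
    return cv2.projectPoints(np.float64(X).reshape(-1,1,3),cv2.Rodrigues(np.array(p['R']))[0],np.float64(p['t']),K,np.float64(p['dist_coeffs']))[0].reshape(-1,2)
def blobs(m,lo,hi):
    cs,_=cv2.findContours(m.astype(np.uint8),cv2.RETR_EXTERNAL,cv2.CHAIN_APPROX_NONE)
    return [c.reshape(-1,2) for c in cs if lo<cv2.contourArea(c)<hi]
def cen(c):
    m=cv2.moments(c.reshape(-1,1,2));return np.array([m['m10']/m['m00'],m['m01']/m['m00']])
def blue(im):
    im=im.astype(int);return (im[...,2]-im[...,0]>50)
E
python3 - <<'E'
from h import *
for n in("top","scene"):
    im=cv2.imread(f"pics/{n}0.png")[:,:,::-1]
    for c in blobs(blue(im),30,1500):
        print(n,"cap",cen(c).round(1),[ray(n,cen(c),z)[0].round(4).tolist() for z in(.062,.083,.090,.098)])
    g=im.max(2)
    for c in blobs(g<70,80,2500):
        q=cen(c); w=ray(n,c,.012 ); rr=cv2.minAreaRect(w.astype(np.float32)*1000)
        x=ray(n,q,.012)[0]
        if np.hypot(*x)<.9: print(n,"dark",q.round(0),x.round(4),np.round(rr[0],1),np.round(rr[1],1),round(rr[2],1))
im=cv2.imread("pics/top0.png")
cv2.imwrite("pics/c1.png",cv2.resize(im[140:280,150:330],None,fx=4.4,fy=4.1,interpolation=cv2.INTER_CUBIC))
E
```

```text
top cap [170.8 249.1] [[0.4361, 0.3387], [0.4355, 0.3308], [0.4352, 0.3282], [0.435, 0.3252]]
top cap [406.3 249.7] [[0.4224, -0.2091], [0.422, -0.204], [0.4219, -0.2023], [0.4218, -0.2004]]
top cap [458.  237.5] [[0.4483, -0.333], [0.4473, -0.325], [0.447, -0.3223], [0.4466, -0.3193]]
top cap [283.3 227.8] [[0.4796, 0.0786], [0.4779, 0.0769], [0.4773, 0.0764], [0.4767, 0.0757]]
top dark [ 60. 294.] [0.3392 0.6104] [341.4 610.9] [191.4  35. ] 9.1
top dark [617. 259.] [ 0.3912 -0.7394] [ 391.4 -739.5] [ 50.9 106.2] 0.0
top dark [371. 210.] [ 0.5226 -0.1391] [ 523.8 -139.5] [ 8.3 96.9] 71.7
top dark [428. 189.] [ 0.574  -0.2848] [ 574.2 -285.1] [42.6 43. ] 42.7
top dark [565. 224.] [ 0.4796 -0.6228] [ 484.3 -622.8] [ 31.  261.4] 90.0
top dark [208. 182.] [0.6027 0.2715] [603.2 271.7] [64.3 65.3] 1.7
top dark [ 59. 195.] [0.5764 0.6346] [577.1 635.5] [ 64.1 169.1] 77.4
top dark [274. 163.] [0.6502 0.1044] [651.4 104.3] [58.8 60.7] 89.6
top dark [343. 156.] [ 0.6657 -0.0721] [666.9 -72. ] [77.5 77.2] 88.6
top dark [211.  93.] [0.8427 0.2704] [842.2 270.2] [101.3  57.6] 1.0
scene cap [156
[... 547 characters left out ...]
[ 0.5771 -0.2813] [ 576.6 -281. ] [49.7 60.5] 88.7
scene dark [375. 230.] [0.6537 0.1028] [652.5 102.2] [64.2 75.5] 72.6
scene dark [251. 205.] [ 0.5329 -0.1395] [ 530.7 -138.9] [  8.3 103.3] 71.6
scene dark [441. 201.] [0.6069 0.2681] [605.4 268.5] [82.8 78.2] 0.8
scene dark [  7. 180.] [ 0.3369 -0.6966] [ 338.  -698.6] [54.1 37.9] 0.7
scene dark [ 25. 232.] [ 0.5086 -0.6237] [ 467.8 -634.1] [ 57.1 295.7] 89.7
scene dark [221. 176.] [ 0.4323 -0.1963] [ 429.3 -196.3] [39.9 60.7] 4.0
scene dark [216. 152.] [ 0.3493 -0.2012] [ 347.9 -201.8] [31.4 46.8] 1.8
scene dark [386. 147.] [0.4148 0.2015] [413.8 204.4] [41.9 70.1] 71.9
scene dark [556.  73.] [0.2101 0.7891] [209.8 789.6] [41.1 63.6] 46.0
```

View pics/c1.png

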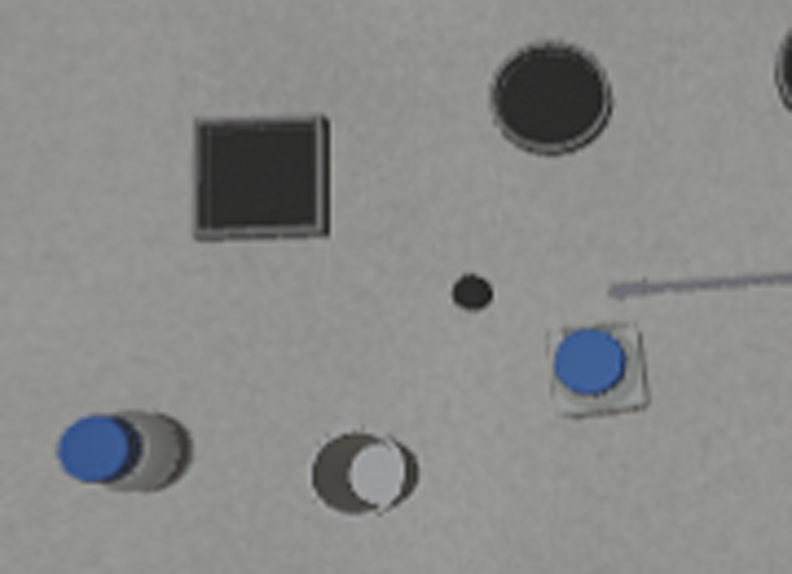

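Measured positions agree to a few mm between the two views, so I'll go over the medium bottle and turn the gripper to close along x (yaw −90).

```bash
python3 -m pendant '[[[0.04,0.03,0,0,0,0,1],[0.08,0.06,0,0,0,0,1],[0.12,0.09,0,0,0,0,1],[0.15,0.11,0,0,0,0,1],[0.17,0.125,0,0,0,0,1]]]'
python3 -m pendant '[[[0.04,0.03,0,0,0,0,1],[0.08,0.06,0,0,0,0,1],[0.12,0.09,0,0,0,0,1],[0.15,0.11,0,0,0,0,1],[0.165,0.121,0,0,0,0,1]]]'
python3 -m pendant '[[[0,0,0.01,0,0,8,1],[0,0,0.02,0,0,16,1],[0,0,0.03,0,0,24,1],[0,0,0.04,0,0,32,1],[0,0,0.05,0,0,40,1]]]'
python3 -m pendant '[[[0,0,0.01,0,0,8,1],[0,0,0.02,0,0,16,1],[0,0,0.03,0,0,24,1],[0,0,0.04,0,0,32,1],[0,0,0.04,0,0,35,1]]]'
python3 -c "from plant import r;s=r.get_state();print(s['joints'],s['tcp_pos'],s['eef_rot'])"
```

```text
time_s: 0.6
tcp_pos: [0.3078, 0.485, 0.4046]
eef_rot: [180.0, 0.0, -15.1]
contact_force: [-0.3, 1.5, 0.2]
gripper_width: 0.0872
gripper_force: 0.0
time_s: 1.1
tcp_pos: [0.4359, 0.3252, 0.4045]
eef_rot: [180.0, 0.0, -15.1]
contact_force: [-0.3, 0.9, -0.5]
gripper_width: 0.0875
gripper_force: 0.0
time_s: 1.6
tcp_pos: [0.4345, 0.3275, 0.354]
eef_rot: [180.0, -0.0, -55.3]
contact_force: [-0.3, 0.8, -0.3]
gripper_width: 0.0878
gripper_force: 0.0
time_s: 2.1
tcp_pos: [0.4342, 0.3271, 0.3129]
eef_rot: [179.9, -0.1, -90.3]
contact_force: [0.6, -0.4, -0.7]
gripper_width: 0.0875
gripper_force: 0.0
[ 5.76436081e+01  1.28867669e+01 -2.30851793e+01 -3.76384943e-02
 -5.42042511e+01 -5.79415387e+01] [0.43416585 0.32710595 0.31289177] [ 1.79880658e+02 -1.33165074e-01 -9.03198535e+01]
```

```bash
python3 -m pendant '[[[0,0,0.02,0,0,0,1],[0,0,0.04,0,0,0,1],[0,0,0.055,0,0,0,1],[0,0,0.065,0,0,0,1],[0,0,0.072,0,0,0,1]]]'
python3 - <<'E'
from h import *
for n in("scene","top"):
    im=r.capture(n);cv2.imwrite(f"pics/{n}1.png",im[:,:,::-1])
x,y=pix("scene",[.435,.328,.1])[0].astype(int)
im=cv2.imread("pics/scene1.png");c=im[max(0,y-60):y+60,x-80:x+80]
cv2.imwrite("pics/c2.png",cv2.resize(c,None,fx=4,fy=4,interpolation=cv2.INTER_CUBIC))
E
```

```text
time_s: 2.6
tcp_pos: [0.4345, 0.3275, 0.2418]
eef_rot: [180.0, -0.0, -90.0]
contact_force: [1.1, 0.8, 0.3]
gripper_width: 0.0876
gripper_force: 0.0
```

View pics/c2.png

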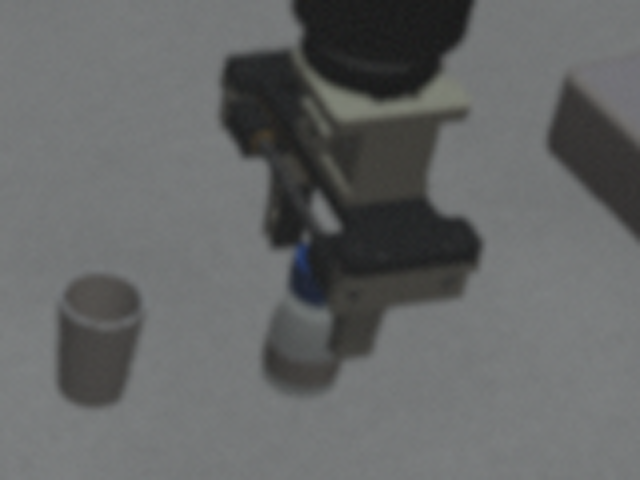

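The cap sits between the two fingers; closing and lifting.

```bash
python3 -m pendant '[[[0,0,0,0,0,0,-1],[0,0,0,0,0,0,-1],[0,0,0,0,0,0,-1],[0,0,0,0,0,0,-1],[0,0,0,0,0,0,-1]]]' 20
python3 -m pendant '[[[0,0,0,0,0,0,-1],[0,0,0,0,0,0,-1],[0,0,0,0,0,0,-1],[0,0,0,0,0,0,-1],[0,0,0,0,0,0,-1]]]'
python3 -m pendant '[[[0,0,-0.01,0,0,0,-1],[0,0,-0.02,0,0,0,-1],[0,0,-0.03,0,0,0,-1],[0,0,-0.036,0,0,0,-1],[0,0,-0.04,0,0,0,-1]]]'
```

```text
time_s: 3.2
tcp_pos: [0.4346, 0.3277, 0.2429]
eef_rot: [-180.0, 0.0, -90.0]
contact_force: [0.2, -0.5, 0.3]
gripper_width: 0.0531
gripper_force: 0.0
time_s: 3.7
tcp_pos: [0.4346, 0.3277, 0.2427]
eef_rot: [180.0, -0.0, -90.0]
contact_force: [-0.5, -0.1, 0.7]
gripper_width: 0.0357
gripper_force: 20.0
time_s: 4.2
tcp_pos: [0.4347, 0.3278, 0.2838]
eef_rot: [-180.0, 0.1, -90.0]
contact_force: [1.1, 0.4, -1.1]
gripper_width: 0.0355
gripper_force: 20.0
```

```bash
python3 -m pendant '[[[0.01,-0.01,0,0,0,0,-1],[0.03,-0.03,0,0,0,0,-1],[0.055,-0.055,0,0,0,0,-1],[0.08,-0.08,0,0,0,0,-1],[0.105,-0.105,0,0,0,0,-1]]]'
python3 -m pendant '[[[0.025,-0.025,0,0,0,0,-1],[0.05,-0.05,0,0,0,0,-1],[0.075,-0.075,0,0,0,0,-1],[0.1,-0.095,0,0,0,0,-1],[0.119,-0.112,0,0,0,0,-1]]]'
python3 -m pendant '[[[0,0,0,0,0,0,-1],[0,0,0,0,0,0,-1],[0,0,0,0,0,0,-1]]]'
python3 - <<'E'
from h import *
im=r.capture("scene");cv2.imwrite("pics/scene2.png",im[:,:,::-1])
x,y=pix("scene",[.652,.104,.05])[0].astype(int)
cv2.imwrite("pics/c3.png",cv2.resize(im[y-60:y+60,x-80:x+80,::-1],None,fx=4,fy=4,interpolation=cv2.INTER_CUBIC))
E
```

```text
time_s: 4.7
tcp_pos: [0.5406, 0.2211, 0.2824]
eef_rot: [180.0, -0.0, -90.0]
contact_force: [-0.1, 0.7, -0.3]
gripper_width: 0.0356
gripper_force: 20.0
time_s: 5.2
tcp_pos: [0.6527, 0.1012, 0.282]
eef_rot: [179.9, -0.0, -90.1]
contact_force: [0.7, 0.7, -1.0]
gripper_width: 0.0354
gripper_force: 20.0
time_s: 5.5
tcp_pos: [0.6512, 0.1037, 0.2823]
eef_rot: [180.0, -0.0, -90.0]
contact_force: [-0.1, 0.8, -0.4]
gripper_width: 0.0357
gripper_force: 20.0
```

View pics/c3.png

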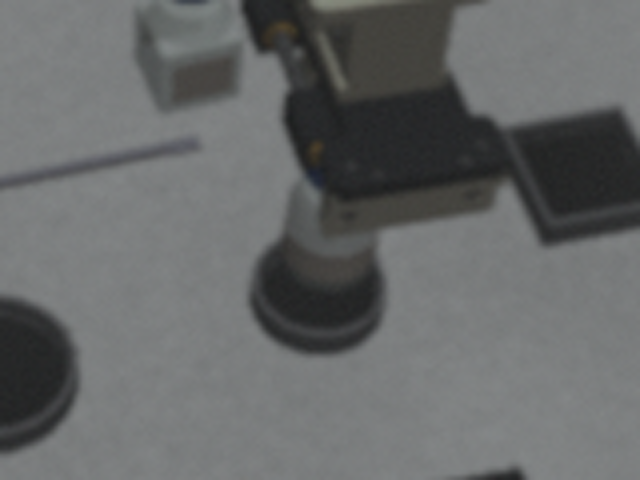

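The bottle foot is at crop (332,265) and the holder ring spans columns 250–385, centre about (318,297). I'll check this lateral offset with rays.

```bash
python3 - <<'E'
from h import *
x,y=pix("scene",[.652,.104,.05])[0].astype(int);o=np.array([x-80,y-60])
for v,z in(((332,262),.055),((318,283),.018),((318,308),.005)): print(ray("scene",o+np.array(v)/4,z))
print(o,(pix("scene",[[.6512,.1037,.055],[.652,.104,.018]])-o)*4)
E
```

```text
[[0.66855867 0.1030285 ]]
[[0.6526126  0.10374545]]
[[0.65889088 0.10306855]]
[296 157] [[323.41539272 235.41031138]
 [318.13932673 282.00415367]]
```

Lateral agreement is about 1 mm, so I'll set it down.

```bash
python3 -m pendant '[[[0,0,0.01,0,0,0,-1],[0,0,0.02,0,0,0,-1],[0,0,0.027,0,0,0,-1],[0,0,0.031,0,0,0,-1],[0,0,0.034,0,0,0,-1]]]'
python3 -m pendant '[[[0,0,0.001,0,0,0,-1],[0,0,0.002,0,0,0,-1],[0,0,0.002,0,0,0,-1],[0,0,0.002,0,0,0,-1]]]'
```

```text
time_s: 6.05
tcp_pos: [0.6515, 0.1038, 0.2479]
eef_rot: [180.0, -0.0, -90.0]
contact_force: [-0.3, -0.3, -1.0]
gripper_width: 0.0353
gripper_force: 20.0
time_s: 6.45
tcp_pos: [0.6515, 0.1036, 0.2477]
eef_rot: [-180.0, 0.0, -90.0]
contact_force: [-3.7, -0.5, 5.0]
gripper_width: 0.0353
gripper_force: 20.0
```

```bash
python3 -m pendant '[[[0,0,0,0,0,0,0.2],[0,0,0,0,0,0,1],[0,0,0,0,0,0,1],[0,0,0,0,0,0,1],[0,0,0,0,0,0,1]]]'
python3 -m pendant '[[[0,0,0,0,0,0,1],[0,0,0,0,0,0,1],[0,0,-0.02,0,0,0,1],[0,0,-0.05,0,0,0,1],[0,0,-0.08,0,0,0,1]]]'
python3 -m pendant '[[[0.007,0.04,0,0,0,0,1],[0.014,0.08,0,0,0,0,1],[0.021,0.12,0,0,0,0,1],[0.028,0.16,0,0,0,0,1],[0.028,0.175,0,0,0,0,1]]]'
python3 -m pendant '[[[0,0,0,0,0,0,1],[0,0,0,0,0,0,1]]]'
python3 - <<'E'
from h import *
im=r.capture("scene");cv2.imwrite("pics/scene3.png",im[:,:,::-1])
cv2.imwrite("pics/c4.png",cv2.resize(im[90:270,280:480,::-1],None,fx=3.3,fy=3.3,interpolation=cv2.INTER_CUBIC))
im=cv2.imread("pics/top0.png");o=np.array([150,140]);s=np.array([4.4,4.1])
for a,b in(((563,418),(650,405)),((548,330),(635,322))):
    w=ray("top",o+np.array([a,b])/s,.05);d=w[0]-w[1];print(np.degrees(np.arctan2(-d[0],d[1])))
for a,b in(((197,118),(325,117)),((195,240),(328,236))):
    w=ray("top",o+np.array([a,b])/s,.018);d=w[0]-w[1];print('h',np.degrees(np.arctan2(-d[0],d[1])))
print(ray("top",o+np.array([(197,118),(325,117),(328,236),(195,240)])/s,.018).mean(0))
E
```

```text
time_s: 6.95
tcp_pos: [0.6517, 0.1036, 0.2465]
eef_rot: [180.0, -0.0, -90.0]
contact_force: [0.4, -0.1, -0.6]
gripper_width: 0.0698
gripper_force: 0.0
time_s: 7.45
tcp_pos: [0.6515, 0.1036, 0.3271]
eef_rot: [179.9, -0.0, -90.0]
contact_force: [0.9, -0.1, -0.1]
gripper_width: 0.0875
gripper_force: 0.0
time_s: 7.95
tcp_pos: [0.4734, 0.0744, 0.3268]
eef_rot: [180.0, 0.0, -90.0]
contact_force: [0.7, -0.0, 0.7]
gripper_width: 0.0875
gripper_force: 0.0
time_s: 8.15
tcp_pos: [0.4773, 0.0761, 0.3274]
eef_rot: [-179.9, 0.0, -90.0]
contact_force: [-0.1, 0.5, 0.6]
gripper_width: 0.0881
gripper_force: 0.0
7.822772251184227
4.474309747937917
h -0.49084446331825593
h 0.7640525483431707
[0.59888697 0.26657513]
```

View pics/c4.png

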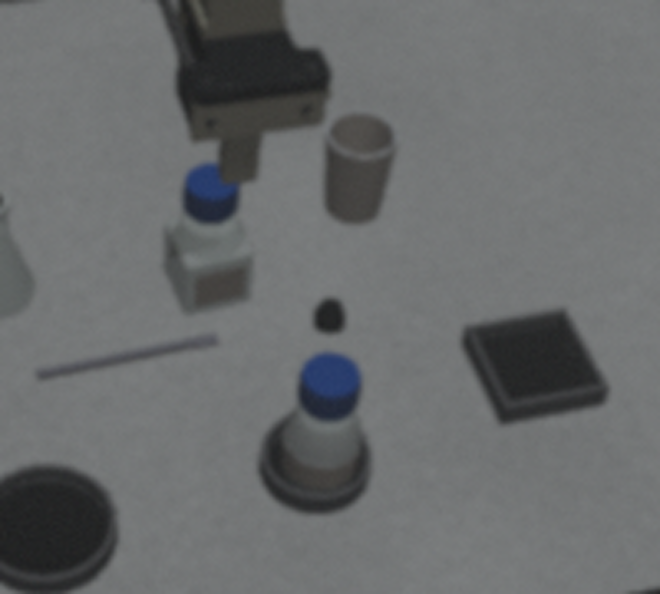

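The medium bottle stands in its holder, crop (318,440). The square bottle, crop (210,235), is under the gripper, and its holder is at (535,365). The bottle needs to turn about 5° clockwise to match.

```bash
python3 -m pendant '[[[0,0,0.02,0,0,0,1],[0,0,0.04,0,0,0,1],[0,0,0.06,0,0,0,1],[0,0,0.07,0,0,0,1],[0,0,0.077,0,0,0,1]]]'
python3 -m pendant '[[[0,0,0,0,0,0,-1],[0,0,0,0,0,0,-1],[0,0,0,0,0,0,-1],[0,0,0,0,0,0,-1],[0,0,0,0,0,0,-1]]]' 25
python3 -m pendant '[[[0,0,0,0,0,0,-1],[0,0,0,0,0,0,-1],[0,0,0,0,0,0,-1],[0,0,0,0,0,0,-1],[0,0,0,0,0,0,-1]]]'
python3 -m pendant '[[[0,0,-0.01,0,0,0,-1],[0,0,-0.02,0,0,0,-1],[0,0,-0.03,0,0,0,-1],[0,0,-0.036,0,0,0,-1],[0,0,-0.04,0,0,0,-1]]]'
```

```text
time_s: 8.7
tcp_pos: [0.4773, 0.0758, 0.2486]
eef_rot: [179.9, -0.1, -90.0]
contact_force: [0.4, 0.3, 1.1]
gripper_width: 0.0876
gripper_force: 0.0
time_s: 9.2
tcp_pos: [0.4767, 0.0757, 0.2502]
eef_rot: [-179.9, 0.0, -90.0]
contact_force: [0.0, 0.2, -0.3]
gripper_width: 0.0533
gripper_force: 0.0
time_s: 9.7
tcp_pos: [0.4766, 0.0757, 0.2498]
eef_rot: [-180.0, 0.0, -90.0]
contact_force: [-1.5, 0.3, 2.0]
gripper_width: 0.0355
gripper_force: 25.0
time_s: 10.2
tcp_pos: [0.4767, 0.0757, 0.2907]
eef_rot: [-179.9, 0.0, -90.0]
contact_force: [0.1, -0.3, -0.6]
gripper_width: 0.0354
gripper_force: 25.0
```

```bash
python3 -m pendant '[[[-0.015,-0.01,0,0,0,0,-1],[-0.04,-0.026,0,0,0,0,-1],[-0.065,-0.042,0,0,0,0,-1],[-0.09,-0.059,0,0,0,0,-1],[-0.115,-0.075,0,0,0,0,-1]]]'
python3 -m pendant '[[[-0.025,-0.017,0,0,0,0,-1],[-0.05,-0.034,0,0,0,0,-1],[-0.065,-0.044,0,0,0,0,-1],[-0.075,-0.05,0,0,0,0,-1],[-0.078,-0.051,0,0,0,0,-1]]]'
python3 -m pendant '[[[0,0,0,0,0,2,-1],[0,0,0,0,0,5,-1],[0,0,0,0,0,5,-1],[0,0,0,0,0,5,-1]]]'
python3 - <<'E'
from h import *
im=r.capture("scene");cv2.imwrite("pics/scene4.png",im[:,:,::-1])
cv2.imwrite("pics/c5.png",cv2.resize(im[120:240,360:520,::-1],None,fx=4,fy=4,interpolation=cv2.INTER_CUBIC))
print((pix("scene",[[.603,.269,.045],[.603,.269,.018]])-[360,120])*4)
E
```

```text
time_s: 10.7
tcp_pos: [0.5525, 0.1922, 0.2894]
eef_rot: [180.0, -0.0, -90.0]
contact_force: [0.3, -0.2, -1.4]
gripper_width: 0.0356
gripper_force: 25.0
time_s: 11.2
tcp_pos: [0.603, 0.2697, 0.2888]
eef_rot: [180.0, -0.0, -90.0]
contact_force: [0.3, -0.1, -1.2]
gripper_width: 0.0353
gripper_force: 25.0
time_s: 11.6
tcp_pos: [0.6023, 0.2682, 0.2898]
eef_rot: [180.0, -0.0, -94.9]
contact_force: [-0.1, -0.4, -0.9]
gripper_width: 0.0355
gripper_force: 25.0
[[335.03312897 277.25211574]
 [325.91747836 310.5712561 ]]
```

View pics/c5.png

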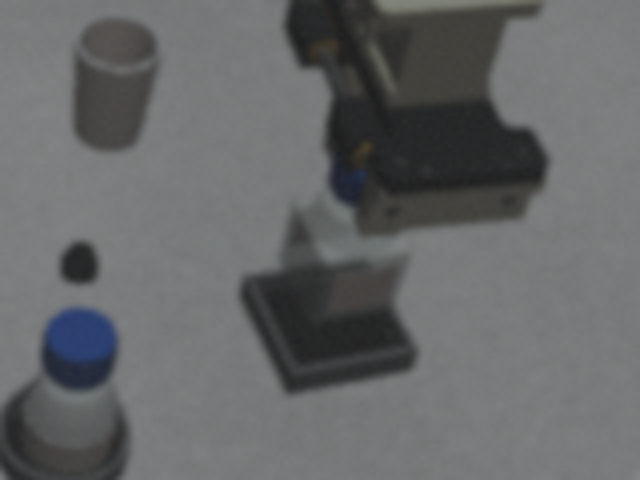

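The square bottle hangs over its holder, whose rim is centred near crop (330,315). The edges are near parallel, so I'll lower it.

```bash
python3 -m pendant '[[[0,0,0.01,0,0,0,-1],[0,0,0.02,0,0,0,-1],[0,0,0.027,0,0,0,-1],[0,0,0.031,0,0,0,-1],[0,0,0.034,0,0,0,-1]]]'
python3 -m pendant '[[[0,0,0.001,0,0,0,-1],[0,0,0.002,0,0,0,-1],[0,0,0.002,0,0,0,-1],[0,0,0.002,0,0,0,-1]]]'
```

```text
time_s: 12.15
tcp_pos: [0.6026, 0.2686, 0.2548]
eef_rot: [180.0, -0.0, -95.0]
contact_force: [-0.0, 0.1, 0.1]
gripper_width: 0.0352
gripper_force: 25.0
time_s: 12.55
tcp_pos: [0.6027, 0.2687, 0.2539]
eef_rot: [-180.0, 0.0, -95.0]
contact_force: [0.5, -0.8, -1.3]
gripper_width: 0.0356
gripper_force: 25.0
```

```bash
python3 -m pendant '[[[0,0,0.0005,0,0,0,-1],[0,0,0.001,0,0,0,-1],[0,0,0.001,0,0,0,-1],[0,0,0.001,0,0,0,-1]]]'
```

```text
time_s: 12.95
tcp_pos: [0.6027, 0.2688, 0.2538]
eef_rot: [-179.9, 0.0, -95.0]
contact_force: [-2.9, -0.9, 6.6]
gripper_width: 0.0356
gripper_force: 25.0
```

```bash
python3 -m pendant '[[[0,0,0,0,0,0,0.2],[0,0,0,0,0,0,1],[0,0,0,0,0,0,1],[0,0,0,0,0,0,1],[0,0,0,0,0,0,1]]]'
python3 -m pendant '[[[0,0,0,0,0,0,1],[0,0,0,0,0,0,1],[0,0,-0.02,0,0,0,1],[0,0,-0.05,0,0,0,1],[0,0,-0.09,0,0,0,1]]]'
python3 -m pendant '[[[0,0,0,0,0,-3,1],[0,0,0,0,0,-5,1],[0,0,0,0,0,-5,1]]]'
python3 -m pendant '[[[0.04,0.015,0,0,0,0,1],[0.08,0.03,0,0,0,0,1],[0.12,0.046,0,0,0,0,1],[0.16,0.062,0,0,0,0,1],[0.2,0.078,0,0,0,0,1]]]'
python3 -m pendant '[[[0.04,0.015,0,0,0,0,1],[0.08,0.03,0,0,0,0,1],[0.12,0.046,0,0,0,0,1],[0.16,0.062,0,0,0,0,1],[0.2,0.078,0,0,0,0,1]]]'
python3 -m pendant '[[[0.035,0.013,0,0,0,0,1],[0.06,0.022,0,0,0,0,1],[0.067,0.025,0,0,0,0,1],[0.067,0.025,0,0,0,0,1],[0.067,0.025,0,0,0,0,1]]]'
python3 - <<'E'
from h import *
im=r.capture("scene");cv2.imwrite("pics/scene5.png",im[:,:,::-1])
cv2.imwrite("pics/c6.png",cv2.resize(im[80:280,140:480,::-1],None,fx=2.3,fy=2.3,interpolation=cv2.INTER_CUBIC))
E
```

```text
time_s: 13.45
tcp_pos: [0.6027, 0.2687, 0.2525]
eef_rot: [180.0, -0.0, -95.0]
contact_force: [0.3, -0.5, 0.2]
gripper_width: 0.0705
gripper_force: 0.0
time_s: 13.95
tcp_pos: [0.6022, 0.2684, 0.3418]
eef_rot: [179.8, -0.1, -95.0]
contact_force: [0.4, 1.3, -1.4]
gripper_width: 0.0877
gripper_force: 0.0
time_s: 14.25
tcp_pos: [0.6025, 0.2686, 0.343]
eef_rot: [-180.0, 0.0, -90.0]
contact_force: [-0.5, -0.8, -0.0]
gripper_width: 0.0873
gripper_force: 0.0
time_s: 14.75
tcp_pos: [0.5237, 0.0672, 0.3424]
eef_rot: [180.0, -0.0, -90.0]
contact_force: [0.6, -0.3, 0.3]
gripper_width: 0.0874
gripper_force: 0.0
time_s: 15.25
tcp_pos: [0.4456, -0.1328, 0.3427]
eef_rot: [-180.0, -0.0, -90.0]
contact_force: [0.9, -0.3, 0.3]
gripper_width: 0.0877
gripper_force: 0.0
time_s: 15.75
tcp_pos: [0.4218, -0.198, 0.3426]
eef_rot: [180.0, 0.0, -90.0]
contact_force: [0.1, 0.4, -0.7]
gripper_width: 0.0874
gripper_force: 0.0
```

View pics/c6.png

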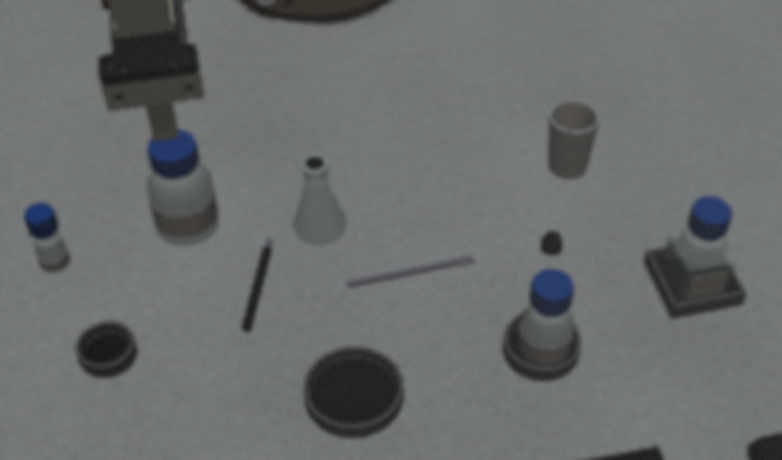

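The square bottle (705,260) and the medium bottle (542,330) stand in their holders. The gripper is over the large bottle at (180,190).

```bash
python3 -m pendant '[[[0,0,0.025,0,0,0,1],[0,0,0.05,0,0,0,1],[0,0,0.07,0,0,0,1],[0,0,0.08,0,0,0,1],[0,0,0.084,0,0,0,1]]]'
python3 -m pendant '[[[0,0,0,0,0,0,-1],[0,0,0,0,0,0,-1],[0,0,0,0,0,0,-1],[0,0,0,0,0,0,-1],[0,0,0,0,0,0,-1]]]' 35
python3 -m pendant '[[[0,0,0,0,0,0,-1],[0,0,0,0,0,0,-1],[0,0,0,0,0,0,-1],[0,0,0,0,0,0,-1],[0,0,0,0,0,0,-1]]]'
python3 -m pendant '[[[0,0,-0.01,0,0,0,-1],[0,0,-0.02,0,0,0,-1],[0,0,-0.03,0,0,0,-1],[0,0,-0.036,0,0,0,-1],[0,0,-0.04,0,0,0,-1]]]'
```

```text
time_s: 16.3
tcp_pos: [0.4219, -0.1977, 0.2579]
eef_rot: [179.9, -0.0, -89.9]
contact_force: [0.4, -0.5, 0.6]
gripper_width: 0.0878
gripper_force: 0.0
time_s: 16.8
tcp_pos: [0.4217, -0.1984, 0.2591]
eef_rot: [-180.0, -0.0, -90.0]
contact_force: [-0.0, 0.7, -0.1]
gripper_width: 0.0531
gripper_force: 0.0
time_s: 17.3
tcp_pos: [0.4216, -0.1984, 0.2588]
eef_rot: [180.0, -0.0, -90.0]
contact_force: [-1.4, 0.5, 4.6]
gripper_width: 0.0453
gripper_force: 35.0
time_s: 17.8
tcp_pos: [0.4218, -0.1983, 0.2996]
eef_rot: [-179.9, -0.0, -90.0]
contact_force: [0.4, -0.4, -1.4]
gripper_width: 0.0454
gripper_force: 35.0
```

```bash
python3 -m pendant '[[[-0.007,-0.013,0,0,0,0,-1],[-0.02,-0.04,0,0,0,0,-1],[-0.035,-0.068,0,0,0,0,-1],[-0.05,-0.097,0,0,0,0,-1],[-0.065,-0.126,0,0,0,0,-1]]]'
python3 -m pendant '[[[-0.015,-0.029,0,0,0,0,-1],[-0.03,-0.058,0,0,0,0,-1],[-0.045,-0.087,0,0,0,0,-1],[-0.055,-0.107,0,0,0,0,-1],[-0.061,-0.119,0,0,0,0,-1]]]'
python3 -m pendant '[[[0,0,0,0,0,0,-1],[0,0,0,0,0,0,-1],[0,0,0,0,0,0,-1]]]'
python3 - <<'E'
from h import *
im=r.capture("scene");cv2.imwrite("pics/scene6.png",im[:,:,::-1])
cv2.imwrite("pics/c7.png",cv2.resize(im[170:290,210:370,::-1],None,fx=4,fy=4,interpolation=cv2.INTER_CUBIC))
E
```

```text
time_s: 18.3
tcp_pos: [0.5492, -0.1323, 0.2983]
eef_rot: [180.0, 0.0, -90.0]
contact_force: [-0.0, 0.1, -1.3]
gripper_width: 0.0455
gripper_force: 35.0
time_s: 18.8
tcp_pos: [0.6684, -0.0709, 0.2975]
eef_rot: [179.9, -0.0, -89.9]
contact_force: [-0.7, -0.3, -2.2]
gripper_width: 0.0453
gripper_force: 35.0
time_s: 19.1
tcp_pos: [0.6658, -0.0728, 0.2986]
eef_rot: [180.0, 0.0, -90.0]
contact_force: [-0.4, -0.5, -1.8]
gripper_width: 0.0452
gripper_force: 35.0
```

View pics/c7.png

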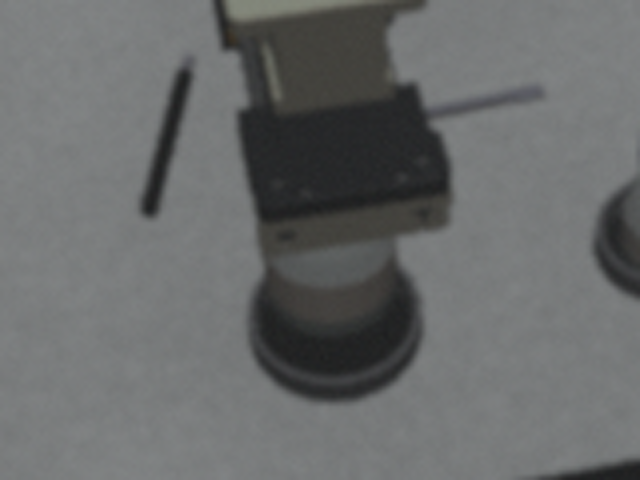

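The bottle foot (columns 265–400, centre 332) is centred over the ring (250–420, centre 335). Lowering.

```bash
python3 -m pendant '[[[0,0,0.01,0,0,0,-1],[0,0,0.02,0,0,0,-1],[0,0,0.027,0,0,0,-1],[0,0,0.031,0,0,0,-1],[0,0,0.034,0,0,0,-1]]]'
python3 -m pendant '[[[0,0,0.001,0,0,0,-1],[0,0,0.002,0,0,0,-1],[0,0,0.002,0,0,0,-1],[0,0,0.002,0,0,0,-1]]]'
```

```text
time_s: 19.65
tcp_pos: [0.6665, -0.0724, 0.2639]
eef_rot: [179.9, -0.0, -90.0]
contact_force: [-3.2, 0.3, 10.5]
gripper_width: 0.0454
gripper_force: 35.0
time_s: 20.05
tcp_pos: [0.6664, -0.0725, 0.2639]
eef_rot: [-180.0, -0.0, -90.0]
contact_force: [-4.2, -0.1, 7.0]
gripper_width: 0.0451
gripper_force: 35.0
```

```bash
python3 -m pendant '[[[0,0,0,0,0,0,0.2],[0,0,0,0,0,0,1],[0,0,0,0,0,0,1],[0,0,0,0,0,0,1],[0,0,0,0,0,0,1]]]'
python3 -m pendant '[[[0,0,0,0,0,0,1],[0,0,0,0,0,0,1],[0,0,-0.02,0,0,0,1],[0,0,-0.05,0,0,0,1],[0,0,-0.08,0,0,0,1]]]'
python3 -m pendant '[[[0.03,0.025,0,0,0,0,1],[0.06,0.05,0,0,0,0,1],[0.09,0.076,0,0,0,0,1],[0.12,0.102,0,0,0,0,1],[0.15,0.128,0,0,0,0,1]]]'
python3 -m pendant '[[[0.03,0.025,0,0,0,0,1],[0.06,0.05,0,0,0,0,1],[0.09,0.076,0,0,0,0,1],[0.107,0.091,0,0,0,0,1],[0.107,0.091,0,0,0,0,1]]]'
python3 -m pendant '[[[0,0,0.03,0,0,0,1],[0,0,0.05,0,0,0,1],[0,0,0.06,0,0,0,1],[0,0,0.06,0,0,0,1],[0,0,0.06,0,0,0,1]]]'
python3 - <<'E'
from h import *
im=r.capture("scene");cv2.imwrite("pics/scene7.png",im[:,:,::-1])
cv2.imwrite("pics/c8.png",cv2.resize(im[110:270,110:330,::-1],None,fx=3.4,fy=3.4,interpolation=cv2.INTER_CUBIC))
E
```

```text
time_s: 20.55
tcp_pos: [0.6667, -0.0723, 0.2625]
eef_rot: [-180.0, -0.0, -90.0]
contact_force: [-0.2, 1.0, -0.3]
gripper_width: 0.0793
gripper_force: 0.0
time_s: 21.05
tcp_pos: [0.6665, -0.0724, 0.3431]
eef_rot: [179.9, -0.0, -90.0]
contact_force: [0.5, -0.6, 0.0]
gripper_width: 0.0877
gripper_force: 0.0
time_s: 21.55
tcp_pos: [0.5374, -0.2233, 0.3429]
eef_rot: [-180.0, -0.0, -90.0]
contact_force: [1.0, -1.3, 0.3]
gripper_width: 0.0875
gripper_force: 0.0
time_s: 22.05
tcp_pos: [0.4457, -0.331, 0.3429]
eef_rot: [180.0, -0.0, -90.2]
contact_force: [0.8, -0.3, -0.4]
gripper_width: 0.0874
gripper_force: 0.0
time_s: 22.55
tcp_pos: [0.4483, -0.3293, 0.2833]
eef_rot: [-180.0, -0.0, -90.0]
contact_force: [-0.3, -0.1, 0.1]
gripper_width: 0.0873
gripper_force: 0.0
```

View pics/c8.png

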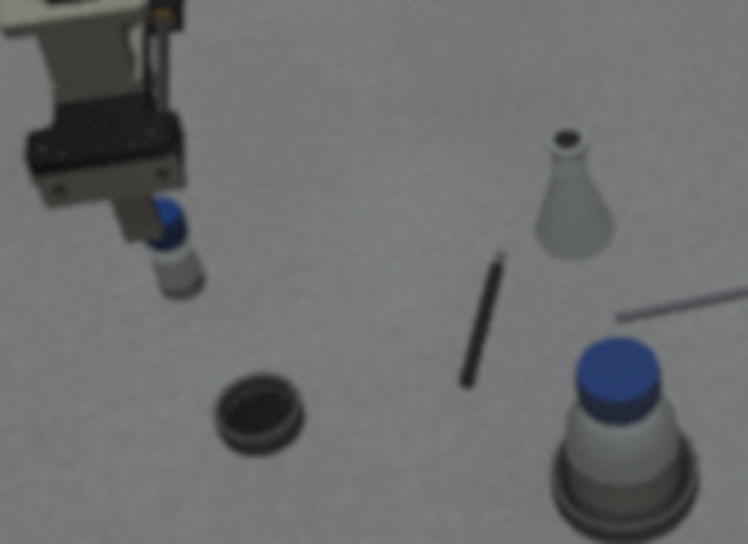

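The large bottle stands in its holder (625,460). The gripper is over the small bottle at (175,250), and its holder is at (260,412).

```bash
python3 -m pendant '[[[0,0,0.02,0,0,0,1],[0,0,0.04,0,0,0,1],[0,0,0.052,0,0,0,1],[0,0,0.058,0,0,0,1],[0,0,0.061,0,0,0,1]]]'
python3 -m pendant '[[[0,0,0,0,0,0,-1],[0,0,0,0,0,0,-1],[0,0,0,0,0,0,-1],[0,0,0,0,0,0,-1],[0,0,0,0,0,0,-1]]]' 15
python3 -m pendant '[[[0,0,0,0,0,0,-1],[0,0,0,0,0,0,-1],[0,0,0,0,0,0,-1],[0,0,0,0,0,0,-1],[0,0,0,0,0,0,-1]]]'
python3 -m pendant '[[[0,0,0,0,0,0,-1],[0,0,0,0,0,0,-1],[0,0,0,0,0,0,-1]]]'
python3 -m pendant '[[[0,0,-0.01,0,0,0,-1],[0,0,-0.02,0,0,0,-1],[0,0,-0.03,0,0,0,-1],[0,0,-0.036,0,0,0,-1],[0,0,-0.04,0,0,0,-1]]]'
```

```text
time_s: 23.1
tcp_pos: [0.4479, -0.3294, 0.2217]
eef_rot: [-180.0, -0.0, -90.0]
contact_force: [-0.6, -0.0, -0.2]
gripper_width: 0.0879
gripper_force: 0.0
time_s: 23.6
tcp_pos: [0.4477, -0.3294, 0.222]
eef_rot: [-180.0, -0.0, -90.0]
contact_force: [0.2, -0.5, -0.1]
gripper_width: 0.053
gripper_force: 0.0
time_s: 24.1
tcp_pos: [0.4476, -0.3293, 0.2216]
eef_rot: [180.0, 0.0, -90.0]
contact_force: [0.1, 0.6, -1.3]
gripper_width: 0.0276
gripper_force: 15.0
time_s: 24.4
tcp_pos: [0.4476, -0.3293, 0.2216]
eef_rot: [180.0, 0.0, -90.0]
contact_force: [-0.6, 0.1, -0.6]
gripper_width: 0.0275
gripper_force: 15.0
time_s: 24.9
tcp_pos: [0.4478, -0.3294, 0.2629]
eef_rot: [-179.9, -0.0, -90.0]
contact_force: [0.5, -0.1, -0.4]
gripper_width: 0.0278
gripper_force: 15.0
```

```bash
python3 -m pendant '[[[-0.007,-0.02,0,0,0,0,-1],[-0.018,-0.05,0,0,0,0,-1],[-0.029,-0.08,0,0,0,0,-1],[-0.04,-0.11,0,0,0,0,-1],[-0.046,-0.127,0,0,0,0,-1]]]'
python3 -m pendant '[[[0,0,0,0,0,0,-1],[0,0,0,0,0,0,-1],[0,0,0,0,0,0,-1]]]'
python3 - <<'E'
from h import *
im=r.capture("scene");cv2.imwrite("pics/scene8.png",im[:,:,::-1])
cv2.imwrite("pics/c9.png",cv2.resize(im[160:270,120:260,::-1],None,fx=4.5,fy=4.5,interpolation=cv2.INTER_CUBIC))
E
```

```text
time_s: 25.4
tcp_pos: [0.5771, -0.2822, 0.2614]
eef_rot: [-180.0, -0.0, -89.9]
contact_force: [-0.5, -0.1, 0.5]
gripper_width: 0.0282
gripper_force: 15.0
time_s: 25.7
tcp_pos: [0.5739, -0.2835, 0.2614]
eef_rot: [179.9, 0.0, -90.0]
contact_force: [1.2, 0.2, -0.0]
gripper_width: 0.0275
gripper_force: 15.0
```

View pics/c9.png

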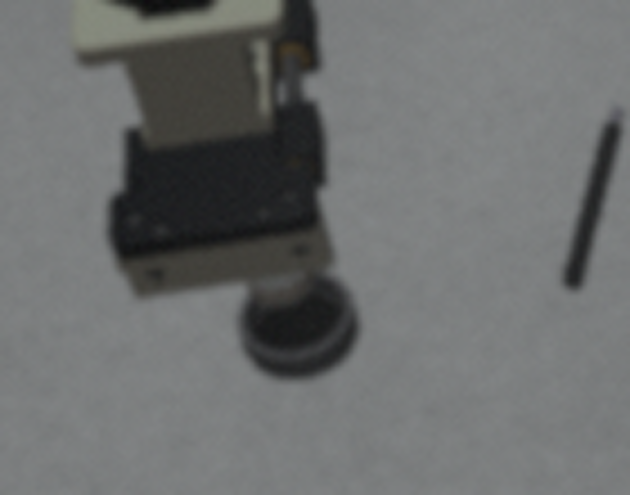

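The small bottle's foot is at about (282,290). With perspective it will drop to about (297,320), inside the ring centred at (299,318). Lowering.

```bash
python3 -m pendant '[[[0,0,0.01,0,0,0,-1],[0,0,0.02,0,0,0,-1],[0,0,0.027,0,0,0,-1],[0,0,0.031,0,0,0,-1],[0,0,0.034,0,0,0,-1]]]'
python3 -m pendant '[[[0,0,0.001,0,0,0,-1],[0,0,0.002,0,0,0,-1],[0,0,0.002,0,0,0,-1],[0,0,0.002,0,0,0,-1]]]'
```

```text
time_s: 26.25
tcp_pos: [0.5745, -0.2834, 0.2269]
eef_rot: [179.9, 0.0, -90.0]
contact_force: [-0.1, -0.2, -0.0]
gripper_width: 0.0277
gripper_force: 15.0
time_s: 26.65
tcp_pos: [0.5745, -0.2834, 0.2265]
eef_rot: [-180.0, -0.0, -90.0]
contact_force: [-2.7, 1.1, 5.4]
gripper_width: 0.0278
gripper_force: 15.0
```

On the floor. Releasing, retreating, then a final look.

```bash
python3 -m pendant '[[[0,0,0,0,0,0,0.2],[0,0,0,0,0,0,1],[0,0,0,0,0,0,1],[0,0,0,0,0,0,1],[0,0,0,0,0,0,1]]]'
python3 -m pendant '[[[0,0,0,0,0,0,1],[0,0,0,0,0,0,1],[0,0,-0.02,0,0,0,1],[0,0,-0.05,0,0,0,1],[0,0,-0.09,0,0,0,1]]]'
python3 -m pendant '[[[0.01,0.03,-0.03,0,0,0,1],[0.03,0.06,-0.05,0,0,0,1],[0.05,0.09,-0.05,0,0,0,1],[0.08,0.11,-0.05,0,0,0,1],[0.1,0.12,-0.05,0,0,0,1]]]'
python3 - <<'E'
from h import *
im=r.capture("scene");cv2.imwrite("pics/scene9.png",im[:,:,::-1])
cv2.imwrite("pics/c10.png",cv2.resize(im[90:290,130:490,::-1],None,fx=2.2,fy=2.2,interpolation=cv2.INTER_CUBIC))
t=r.capture("top")
for c in blobs(blue(t),30,1500): print([ray("top",cen(c),z)[0].round(4).tolist() for z in(.075,.095,.103,.111)])
for c in blobs(blue(im),30,1500): print([ray("scene",cen(c),z)[0].round(4).tolist() for z in(.072,.091,.098,.106)])
E
```

```text
time_s: 27.15
tcp_pos: [0.5747, -0.2833, 0.2256]
eef_rot: [180.0, 0.0, -90.0]
contact_force: [-0.1, 0.1, 0.9]
gripper_width: 0.0623
gripper_force: 0.0
time_s: 27.65
tcp_pos: [0.574, -0.2832, 0.3148]
eef_rot: [179.8, 0.1, -90.0]
contact_force: [1.0, -0.9, -0.5]
gripper_width: 0.0874
gripper_force: 0.0
time_s: 28.15
tcp_pos: [0.4528, -0.3844, 0.3665]
eef_rot: [-179.9, -0.0, -90.0]
contact_force: [0.4, 0.3, 0.5]
gripper_width: 0.0874
gripper_force: 0.0
[[0.5746, -0.2839], [0.5708, -0.2772], [0.5693, -0.2746], [0.5677, -0.272]]
[[0.6089, 0.2771], [0.6043, 0.2709], [0.6025, 0.2685], [0.6006, 0.266]]
[[0.6575, 0.1075], [0.6518, 0.1052], [0.6495, 0.1043], [0.6472, 0.1033]]
[[0.6767, -0.0753], [0.6706, -0.0735], [0.6681, -0.0727], [0.6657, -0.072]]
[[0.6355, -0.0676], [0.6509, -0.0695], [0.6565, -0.0702], [0.663, -0.071]]
[[0.5732, -0.2831], [0.5901, -0.2797], [0.5963, -0.2785], [0.6035, -0.277]]
[[0.6347, 0.1133], [0.6501, 0.1069], [0.6558, 0.1045], [0.6622, 0.1018]]
[[0.5777, 0.286], [0.5945, 0.2753], [0.6007, 0.2713], [0.6078, 0.2668]]
```

View pics/c10.png

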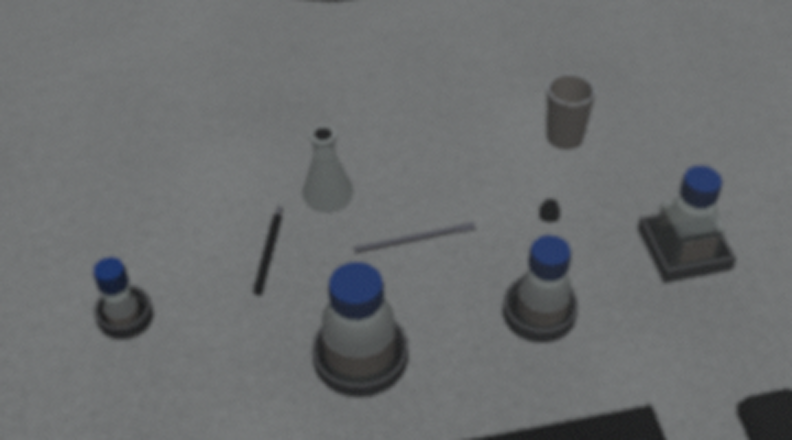

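All four bottles stand upright in their holders: small (122,305), large (360,350), medium (542,305) and square (690,235). The cap centres lie within a few mm of the holder centres, and the beaker and flask are untouched.

```bash
python3 -m pendant '[[[0,0,0,0,0,0,1],[0,0,0,0,0,0,1],[0,0,0,0,0,0,1]]]'; python3 -c "from plant import r;print(r.close_job())"
```

```text
time_s: 28.55
tcp_pos: [0.4551, -0.3827, 0.3656]
eef_rot: [180.0, 0.0, -89.9]
contact_force: [-0.7, -0.3, -0.6]
gripper_width: 0.0878
gripper_force: 0.0
the job is handed in; nothing more can be done
None
```

The job is handed in at about 28.6 s of the 106 s allowed: the last images show all four bottles upright in their matching holders, caps within a few mm of centre, and the beaker and flask where they stood; no verdict came back.

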